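# Couple the shaker tray to its drive rod with the coupling pin

## Robot

A 6-joint arm with a two-finger parallel gripper is mounted at the origin on the work surface. World frame = base frame: x ahead of the robot, y to its left, z up, the work surface at z = 0. Lengths are in m, angles in degrees, forces in N, time in s.
With the tool pointing down it reaches from about 0.25 to 0.725 m from the base axis. Payload 9.7 kg.
Tool frame: the origin (TCP) lies at the very end of the fingers, on their centre line; the grasp point (between the pads) lies 19 mm behind it (bot.grip_point_offset is the z of the grasp point in the tool frame, in m); z points along the fingers, x is the direction in which the jaws open and shut, and the axes are right-handed (so a half turn about z gives the same grasp; the last joint's range is limited). The gripper opens to 85 mm and grips with 20 to 120 N. Pads are 22 mm wide; open, the fingers measure 114 mm over their backs; the gripper's body (76 mm by 85 mm) begins 54 mm behind the grasp point. The pads swing forward as they close: fully open they stand 13 mm farther back than shut.
Start: joints at [-64.63, 4.979, 10.078, 95.1, 0, 90], TCP at [0.236, -0.497, 0.231] pointing down, gripper open.
Joint ranges: [-179.16, 179.16], [-48.56, 103.87], [-65.8, 70.77], [-126.05, 130.52], [-82.76, 87.17], [-180, 180]. Speed limits (degrees/s): [127.2, 127.2, 147.25, 180, 180, 180].

## Interface

Orientations are given as [roll, pitch, yaw] about the fixed x, y, z axes, in that order (R = Rz(yaw) Ry(pitch) Rx(roll)).
In Python, from workcell import get_obs, viewer, job_done, bot gives the robot as it stands.
- The arm moves only by the shell command python3 -m handwheel 'ROWS' [FORCE]. ROWS is JSON, a list of rows, each a list of 5 numbers: the closure, from 0 (fully open) to 1 (shut), then the shift along the world's x, y, z in m, then the turn about the world's z in degrees. A call has 1 to 5 rows; each row is the pose to reach, as a shift and turn from the pose measured when the call began; what a row does not reach only later rows make up. A row lasts 1/10 s, in which the tool goes at most 50 mm and 8.59 degrees, less where a joint would pass 70% of its speed; a pose out of reach is approached as far as the arm can. A call with a gripper value outside its range is refused whole. The fingers move at their own pace and stop on an object; FORCE is the grip in N (left out, the last holds). Time passes only in rows, so rows that repeat a pose let the fingers close. It gives the time, the measured TCP pose, the force and the opening at its end, in the units of the state.
- get_obs(): the state, without advancing time (a new reading comes with each control period).
- viewer.camera(name): name is "side" or "top"; returns a dict with "color" (480x640x3 uint8, blue, green, red), "K" (3x3 intrinsics, pixels), "dist_coeffs" ([k1, k2, p1, p2, k3] as OpenCV has them; the pictures are not rectified), "origin" and "orientation" of the camera in the world. Camera axes: x right, y down, z forward; pixel columns grow to the right and rows downward; lengths in m; the calibration is good to about 2 mm. A picture is of the moment at which its call begins. There is no depth.
- job_done(): hands the job in, once; it reports no verdict.
The state is a dict: "time": time; "q": joint angles; "qd": joint speeds; "joint_efforts": joint torques, N m; "ee_pos": TCP position; "tcp_rot": TCP orientation; "wrist_force": force on the tool from outside, world axes, zero at the start; "torque": the same for the moment, N m; "opening": finger opening in m.
Only numpy, scipy, OpenCV 4.12 (cv2) and the standard library are available. Lean on these libraries where they do the work, as an engineer would, in place of code of your own. Each camera call takes 0.05 s, during which the arm holds its last target.

## Task

The tray of the laboratory shaker has come uncoupled from its drive, whose rod is held fast where the motor stopped. Slide the tray along until its steel fork straddles the brass eye of the rod, take the red-knobbed coupling pin from the stand, feel for the hole in the eye by easing the tray along, and let the pin down through fork and eye until its knob rests flush on the fork; then let go. Use a light hand, never more than about 3.5 kg on the pin, and do not disturb the spare screws or the other things on the bench.

Things in the scene. Friction and masses are not known exactly. Their poses are not given: they have to be found in the camera images.
- shaker: White reciprocating shaker, fixed on the bench, base 240 x 470 mm. Origin: centre of its underside; its own +y is the way the tray slides towards the drive, z up. The drive housing (y 130 to 235 mm, 80 mm high, dial to 87) sends out a steel rod along y, 63 mm up, that ends in a flat brass eye. The base plate's top is 22 mm up. Only the tray moves; the braked drive holds rod and eye fast.
- dead_centre (a point): Fixed point on the shaker: the centre of the brass eye's top face, 69 mm up, if the drive stood at its outer dead centre (nearest the tray). The motor stopped somewhere else in its stroke: the eye's real centre lies 2.5 to 21 mm from here along the shaker's +y (none in x). Just where is not measured: feel for it. Eye: flat ring 37 mm across, 12 mm thick (57 to 69 mm up), upright bore 11.5 mm.
- tray (a joint): Slide of the aluminium tray, in m, growing towards the drive; starts at 0 to 0.03, travel -0.004 to 0.074. It stays where it is left (about 2.5 N of drag plus 8 N per m/s). At 0.0495 the fork's bores stand over dead_centre; the tray couples with the eye somewhere between 0.052 and 0.0705.
- fork_bore (a point): Centre of the mouth of the upper bore, on the top face of the tray's steel fork, 82.5 mm up; moves with the tray, axes as the shaker's. Upper knuckle: 37 mm across, 12 mm thick (70.5 to 82.5 mm up), upright bore 11.5 mm, 40 mm ahead (+y) of the tray's edge. Nothing higher than its top within 65 mm; a plate clipped on the tray (91 mm high, clips 96) begins 72 mm behind in -y.
- fork_low (a point): Centre of the lower mouth of the fork's lower knuckle, straight below fork_bore, 43.5 mm up; same axes. Lower knuckle: 43.5 to 55.5 mm up, bore 11.5 mm in line with the upper. The eye fits between the knuckles with 1.5 mm of air above and below.
- tray_grip (a point): Centre of the top of the tray's upright blue knob, 106 mm up: 24 mm across, 32 mm tall, on the tray's deck (70 mm up), 205 mm behind (-y) the fork's bore. Grasp it from above, best with the fingers across the slide, to move the tray. On its +y side the clipped plate begins 37 mm from the knob's centre.
- pin: Loose coupling pin, about 60 g, upright in a hole of the stand: steel shank 10 mm across, 46 mm long, its last 1.5 mm tapered to 8.4 mm; red knurled knob on top, 22 mm across, 27 mm tall (46 to 73 mm from the tip). Origin: centre of the tip; z runs to the knob. Tip 69 mm up when it stands on the eye, 36.5 mm up when home with the knob on the fork.
- stand: Fixed white plastic stand 145 x 54 x 44 mm, origin at the centre of its underside; three holes in a row along its own x, at -44, 0 and +44 mm, 12 mm across and 36 mm deep (floor at 8 mm). The pin and the two screws stand in them, in any order.
- screw_a: Spare clamp screw, upright in the stand: steel shank like the pin's, small black knob 18 mm across and 12 mm tall; origin at its tip. Leave it.
- screw_b: The second spare clamp screw, the same as the first. Leave it.
- plate: Loose six-well culture plate on the bench, 127 x 86 x 20 mm, green wells; origin at the centre of its underside. Leave it.
- bottle: Amber bottle with orange cap, 68 mm across, 160 mm tall; origin at the centre of its underside. Leave it.
- tipbox: Blue pipette tip box with clear lid, 124 x 84 x 68 mm; origin at the centre of its underside. Leave it.
- wrench: Open-ended steel wrench, 160 mm, lying flat along its own x; origin at its middle, on the bench. Leave it.
- beaker: Small glass beaker, 72 mm across the rim, 92 mm tall; origin at the centre of its underside. Leave it.
Mind the look-alikes: they are no part of the job. Leave any blue or white look-alike of the pin alone.

How it is judged:
By the outcome, as a careful person would: the job done as asked, in the order asked, and still so for the second after the job is handed in, with the robot touching nothing.
It also fails if it takes over 72 s, if anything falls off the work surface, if the arm or the gripper's body presses on something with over 40 N, if the wrist force passes 120 N, or if a joint passes its speed limit or range.

## Working session

There is one attempt and no reset: what is moved stays moved. The work goes in short steps, Python scripts to look and compute and a shell command to move; the robot and the scene stay as the last step left them, time stands still between calls to the robot, and variables do not carry over. Pictures are saved under pics/ and viewed, and the job is handed in when it is done.

```bash
ls; mkdir -p pics; python3 - <<'E'
from workcell import get_obs, viewer, bot
import cv2
print(get_obs()); print(bot.grip_point_offset)
for n in("side","top"):
    c=viewer.camera(n); cv2.imwrite(f"pics/{n}0.png",c["color"]); print(n,c["K"],c["dist_coeffs"],c["origin"],c["orientation"])
E
```

```text
pics
{'time': 0.0, 'q': array([-6.46293888e+01,  5.00995710e+00,  1.00349141e+01,  9.50975831e+01,
        1.15529611e-03,  9.00019739e+01]), 'qd': array([ 0.02939486,  0.00547373,  0.12474179, -0.11044227, -0.04445616,
        0.00575119]), 'joint_efforts': array([ 8.85275017e-05, -5.20397151e+01,  4.64799321e+01,  1.65269058e-02,
       -9.51379775e-05, -3.70763942e-06]), 'ee_pos': array([ 0.23557328, -0.49676022,  0.23059814]), 'tcp_rot': array([-1.79998847e+02,  7.26261960e-02, -6.46313627e+01]), 'wrist_force': array([ 0.10496636, -0.01613068,  0.73785137]), 'torque': array([0.03056616, 0.02455357, 0.0086416 ]), 'opening': 0.0853391937050934}
-0.0187
side [[579.26727143   0.         321.87373721]
 [  0.         579.26727143 238.08218005]
 [  0.           0.           1.        ]] [-0.03599251  0.          0.          0.          0.        ] [0.20806869 0.86988966 0.99722273] [-133.74973597   -1.23362364 -157.08589852]
top [[463.59615292   0.         309.0050278 ]
 [  0.         463.59615292 242.00008697]
 [  0.           0.           1.        ]] [-0.08498413  0.          0.          0.          0.        ] [ 0.35880968 -0.00903891  1.33818312] [-169.58905034    0.28403206  -90.19370925]
```

View pics/side0.png

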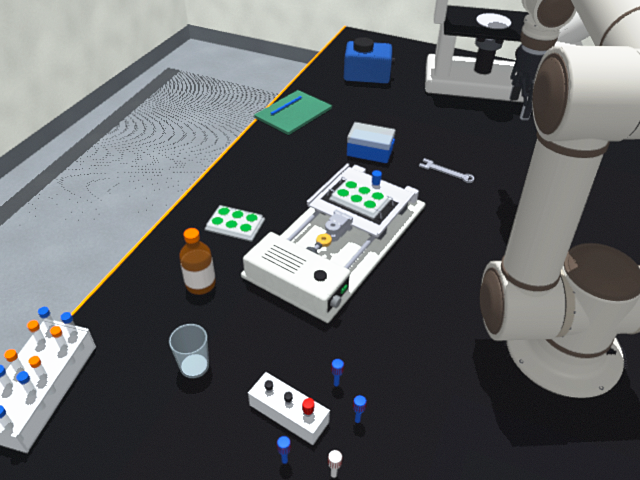

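View pics/top0.png

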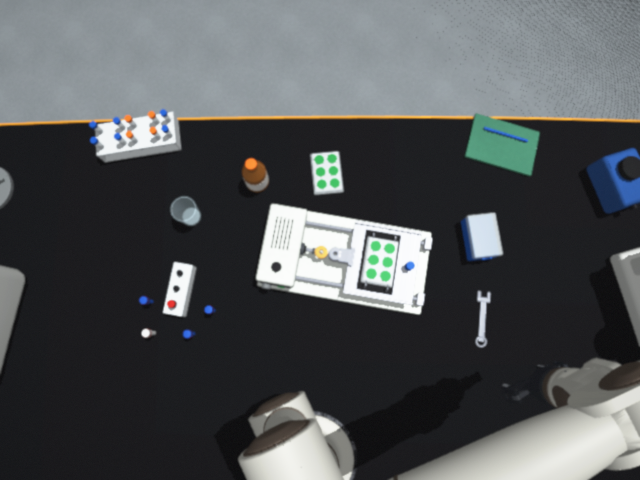

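The side view shows the shaker at (335,240) with brass eye (323,239), fork (338,222) and blue tray knob (377,178). The stand is at (289,407). Pin candidates are the red knob in the stand (308,407 side, 172,304 top), blue knobs (337,366), (360,403) and (284,444), and a white one (335,460). Only the red one, standing in the stand, fits. I'll enlarge it to confirm.

```bash
cat > h.py <<'E'
import numpy as np, cv2
from scipy.spatial.transform import Rotation as R
from workcell import get_obs, viewer, bot
def ray(c,uv):
    p=cv2.undistortPoints(np.array([[uv]],float),np.array(c["K"]),np.array(c["dist_coeffs"]))[0,0]
    d=R.from_euler('xyz',c["orientation"],degrees=True).as_matrix()@np.array([p[0],p[1],1.])
    return np.array(c["origin"]),d/np.linalg.norm(d)
def onz(c,uv,z):
    o,d=ray(c,uv); return o+d*(z-o[2])/d[2]
def tri(c1,u1,c2,u2):
    o1,d1=ray(c1,u1);o2,d2=ray(c2,u2)
    t=np.linalg.lstsq(np.c_[d1,-d2],o2-o1,rcond=None)[0]
    a=o1+d1*t[0];b=o2+d2*t[1]; return (a+b)/2,np.linalg.norm(a-b)
def proj(c,P):
    Rm=R.from_euler('xyz',c["orientation"],degrees=True).as_matrix()
    rv=cv2.Rodrigues(Rm.T)[0]; return cv2.projectPoints(np.array([P],float),rv,-Rm.T@np.array(c["origin"]),np.array(c["K"]),np.array(c["dist_coeffs"]))[0][0,0]
def crop(img,x,y,w,h,s,name):
    cv2.imwrite(name,cv2.resize(img[y:y+h,x:x+w],None,fx=s,fy=s,interpolation=cv2.INTER_CUBIC))
def blobs(img,lo,hi,mn=8):
    m=cv2.inRange(cv2.cvtColor(img,cv2.COLOR_BGR2HSV),np.array(lo),np.array(hi))
    n,l,s,ce=cv2.connectedComponentsWithStats(m)
    return [(ce[i].round(2).tolist(),s[i].tolist()) for i in range(1,n) if s[i][4]>=mn]
E
python3 - <<'E'
from h import *
S=viewer.camera("side");T=viewer.camera("top")
crop(S["color"],230,350,160,120,5,"pics/s1.png")
crop(S["color"],240,150,190,140,4,"pics/s2.png")
crop(T["color"],120,190,160,120,5,"pics/t1.png".replace("t1","t1"))
crop(T["color"],255,200,190,120,4,"pics/t2.png")
for n,c in("S",S),("T",T):
    print(n,"red",[b for b in blobs(c["color"],(0,150,60),(4,255,255))+blobs(c["color"],(174,150,60),(180,255,255))])
    print(n,"brass",blobs(c["color"],(15,120,80),(28,255,255)))
    print(n,"blue",blobs(c["color"],(105,150,60),(125,255,255)))
E
```

```text
S red [([308.04, 405.51], [303, 398, 11, 17, 148])]
S brass [([306.03, 66.3], [266, 26, 80, 82, 275]), ([159.25, 221.02], [71, 119, 186, 197, 791]), ([190.7, 233.04], [184, 229, 14, 10, 105]), ([324.22, 239.16], [317, 233, 15, 13, 141]), ([194.4, 255.64], [180, 242, 30, 28, 430]), ([199.11, 290.7], [188, 287, 22, 7, 53]), ([32.14, 324.0], [28, 321, 10, 8, 56]), ([55.0, 329.82], [50, 326, 10, 8, 57]), ([9.55, 353.39], [5, 350, 10, 8, 66]), ([33.52, 359.55], [29, 356, 10, 8, 65])]
S blue [([367.97, 63.29], [344, 41, 48, 42, 1672]), ([285.48, 105.2], [271, 96, 30, 19, 92]), ([369.2, 152.34], [346, 138, 49, 25, 602]), ([376.29, 176.48], [371, 170, 11, 15, 126]), ([43.34, 311.86], [38, 307, 11, 11, 95]), ([66.17, 317.23], [61, 312, 12, 11, 99]), ([337.39, 363.32], [332, 358, 12, 12, 107]), ([1.63, 370.43], [0, 365, 5, 12, 46]), ([22.57, 377.08], [16, 371, 13, 13, 118]), ([336.6, 378.88], [332, 371, 10, 16, 80]), ([358.92, 406.27], [354, 395, 13, 28, 207]), ([1.62, 411.44], [0, 406, 5, 12, 48]), ([283.43, 447.3], [277, 436, 13, 28, 222])]
T red [([171.0, 303.5], [168, 301, 7, 6, 38])]
T br
[... 159 characters left out ...]
120, 17, 3, 36]), ([320.5, 252.22], [315, 247, 12, 11, 82])]
T blue [([163.0, 112.33], [160, 110, 6, 6, 27]), ([116.22, 120.37], [114, 118, 6, 6, 27]), ([92.0, 124.98], [88, 122, 9, 7, 40]), ([164.69, 128.31], [162, 125, 6, 7, 26]), ([505.83, 134.26], [484, 127, 44, 15, 118]), ([117.21, 136.0], [115, 133, 6, 6, 24]), ([92.58, 139.96], [89, 136, 8, 9, 52]), ([614.14, 181.78], [587, 148, 53, 65, 2099]), ([466.06, 240.5], [461, 219, 14, 42, 204]), ([485.9, 258.63], [479, 257, 14, 4, 30]), ([409.24, 265.71], [406, 263, 8, 7, 41]), ([142.91, 299.91], [139, 296, 9, 9, 65]), ([151.0, 301.0], [149, 299, 5, 5, 15]), ([208.49, 309.2], [204, 305, 12, 9, 76]), ([187.48, 333.47], [182, 329, 14, 10, 90])]
```

View pics/s1.png

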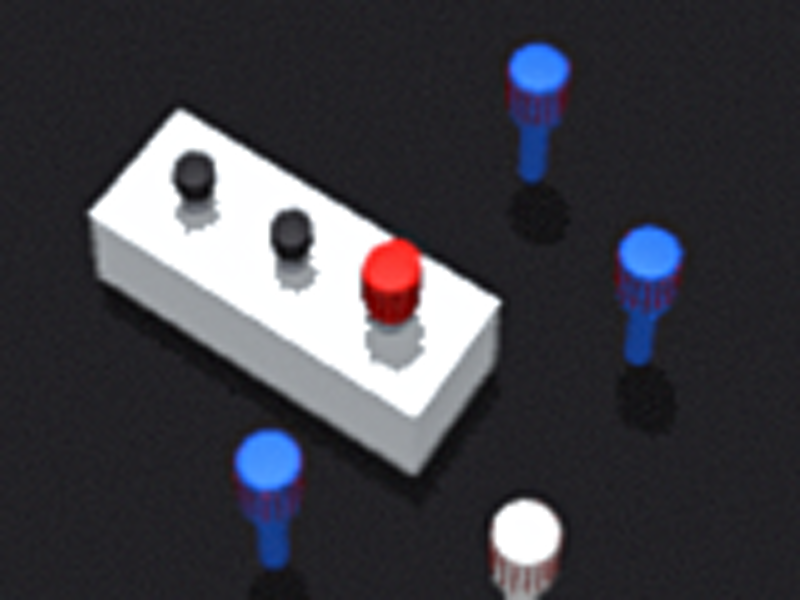

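View pics/s2.png

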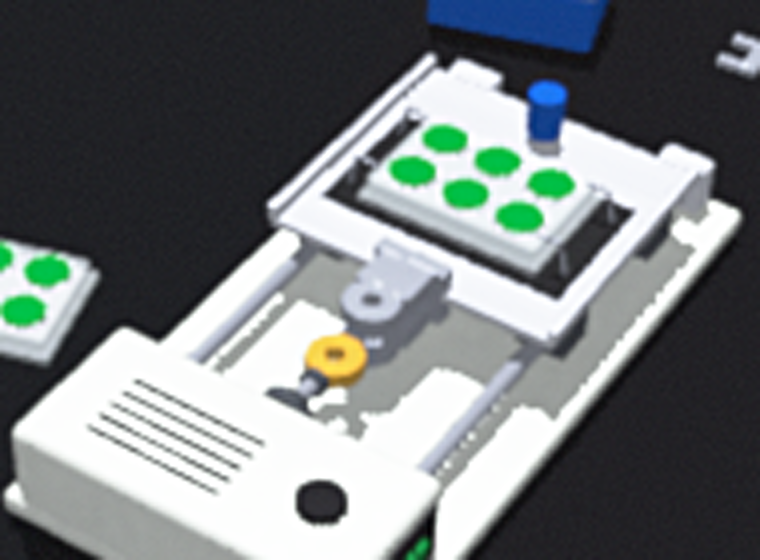

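View pics/t1.png

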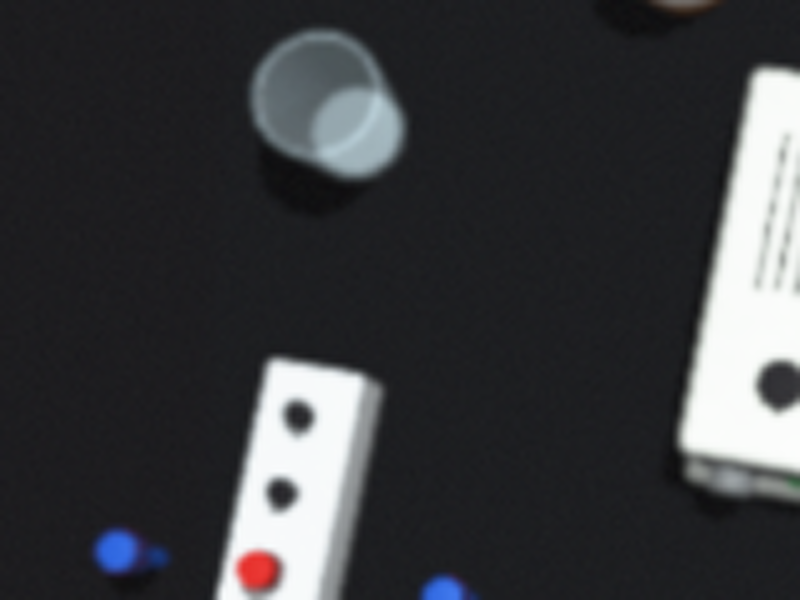

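View pics/t2.png

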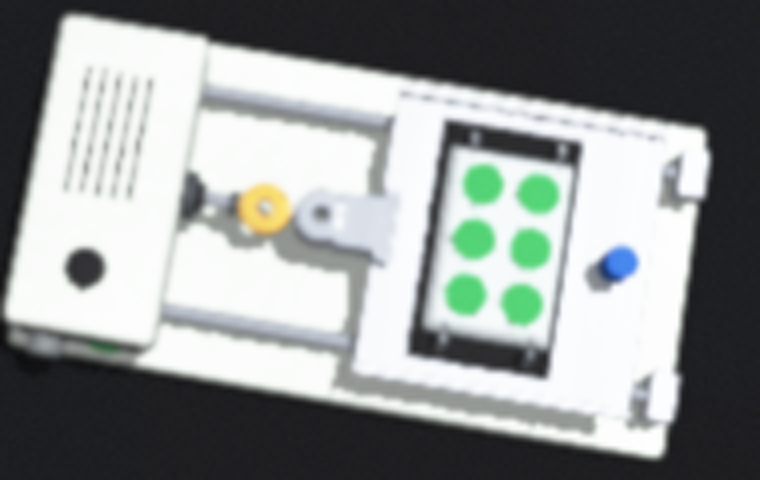

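Confirmed: the red knurled knob is in the end hole of the stand at side (308,405). The blue and white look-alikes stand loose, and the black ones are the screws. Next I measure positions.

```bash
python3 - <<'E'
from h import *
S=viewer.camera("side");T=viewer.camera("top")
f=lambda x,y,x0,y0,s:(x0+(x+.5)/s-.5,y0+(y+.5)/s-.5)
P={}
P["bore"]=(f(372,299,240,150,4),f(322,213,255,200,4),.0825)
P["eye"]=(f(337,353,240,150,4),f(265,208,255,200,4),.069)
P["knob"]=(f(548,89,240,150,4),f(622,262,255,200,4),.106)
P["pin"]=(f(393,261,230,350,5),f(258,568,120,190,5),.081)
P["scr2"]=(f(293,225,230,350,5),f(281,490,120,190,5),.066)
P["scr1"]=(f(195,166,230,350,5),f(298,412,120,190,5),.066)
W={}
for k,(u,v,z) in P.items():
    p,e=tri(S,u,T,v); a=onz(S,u,z);b=onz(T,v,z); W[k]=(a+b)/2
    print(k,p.round(4),round(e,4),"S",a[:2].round(4),"T",b[:2].round(4))
d=W["bore"]-W["knob"];print("kb",np.linalg.norm(d[:2]),np.degrees(np.arctan2(d[1],d[0])))
d=W["eye"]-W["bore"];print("eb",np.linalg.norm(d[:2]),np.degrees(np.arctan2(d[1],d[0])))
d=W["pin"]-W["scr1"];print("stand",np.linalg.norm(d[:2]),np.degrees(np.arctan2(d[1],d[0])))
# base outline in top: white mask crop
crop(T["color"],120,280,110,70,6,"pics/t3.png")
g=cv2.cvtColor(T["color"],cv2.COLOR_BGR2GRAY)
m=(g>150).astype('uint8');n,l,s,ce=cv2.connectedComponentsWithStats(m)
for i in range(1,n):
    if s[i][4]>300: 
        pts=np.argwhere(l==i)[:,::-1].astype('float32'); r=cv2.minAreaRect(pts); print(s[i],r); print(cv2.boxPoints(r).round(1).tolist())
E
```

```text
bore [ 0.5591 -0.0754  0.0784] 0.0009 S [ 0.5571 -0.0712] T [ 0.5589 -0.0751]
eye [ 0.5648 -0.0365  0.0662] 0.0008 S [ 0.5633 -0.0338] T [ 0.5647 -0.0364]
knob [ 0.5206 -0.275   0.1069] 0.0003 S [ 0.5208 -0.2761] T [ 0.5209 -0.2751]
pin [0.4226 0.3734 0.0759] 0.0004 S [0.4216 0.3762] T [0.4222 0.3718]
scr2 [0.466  0.3667 0.0611] 0.0007 S [0.4643 0.3693] T [0.4659 0.3654]
scr1 [0.5096 0.359  0.0613] 0.0005 S [0.5078 0.3615] T [0.5093 0.3577]
kb 0.20582986744707304 79.58754632200647
eb 0.03858506646225738 81.05627488198381
stand 0.08787109627721296 170.5741819789337
[    0     0   640   156 32444] ((316.31549072265625, 71.29714965820312), (140.06178283691406, 638.0347900390625), 86.37042999267578)
[[-6.5, 21.600000381469727], [630.2999877929688, -18.799999237060547], [639.0999755859375, 121.0], [2.4000000953674316, 161.39999389648438]]
[311 151  32  43 932] ((326.5297546386719, 172.29701232910156), (40.697021484375, 28.657072067260742), 84.2894058227539)
[[310.20001220703125, 153.5], [338.79998779296875, 150.60000610351562], [342.79998779296875, 191.10000610351562], [314.29998779296875
[... 812 characters left out ...]
64844]]
[476 292  14  55 317] ((482.55804443359375, 319.1065673828125), (11.365137100219727, 53.953182220458984), 2.385944128036499)
[[475.79998779296875, 345.79998779296875], [478.0, 291.8999938964844], [489.3999938964844, 292.3999938964844], [487.1000061035156, 346.29998779296875]]
[  418   386   222    94 10082] ((540.0720825195312, 462.93035888671875), (74.19644165039062, 239.62448120117188), 69.17910766601562)
[[414.8999938964844, 470.79998779296875], [638.9000244140625, 385.70001220703125], [665.2000122070312, 455.0], [441.29998779296875, 540.2000122070312]]
[ 242  393  110   87 4109] ((296.5, 436.0), (86.0, 109.0), 90.0)
[[242.0, 393.0], [351.0, 393.0], [351.0, 479.0], [242.0, 479.0]]
```

View pics/t3.png

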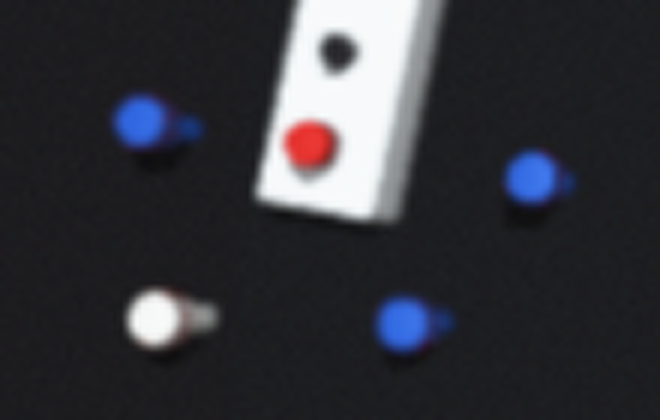

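The geometry agrees with the sheet: bore to knob measures 205.8 mm against 205, the stand pitch 87.9 against 88, and the eye lies 38.6 mm ahead of the bore. The slide heading is about 80° (10° off world y). I'll go over the tray knob first.

```bash
python3 -m handwheel '[[0.2,0.04,0.03,0,8],[0.2,0.08,0.06,0,16],[0.2,0.12,0.09,0,24],[0.2,0.16,0.12,0,32],[0.2,0.19,0.145,0,40]]'; python3 -m handwheel '[[0.2,0.03,0.025,0,8],[0.2,0.06,0.045,0,14],[0.2,0.09,0.07,0,14.6],[0.2,0.095,0.075,0,14.6],[0.2,0.095,0.075,0,14.6]]'
```

```text
time: 0.8
ee_pos: [0.4275, -0.3501, 0.231]
tcp_rot: [-180.0, 0.0, -24.2]
wrist_force: [0.0, -0.6, -0.8]
opening: 0.0681
time: 1.3
ee_pos: [0.5231, -0.2741, 0.2305]
tcp_rot: [-180.0, 0.1, -9.5]
wrist_force: [0.2, 0.2, -0.0]
opening: 0.0684
```

```bash
python3 -m handwheel '[[0.2,-0.002,-0.001,-0.04,-0.5],[0.2,-0.002,-0.001,-0.08,-0.5],[0.2,-0.002,-0.001,-0.11,-0.5],[0.2,-0.002,-0.001,-0.11,-0.5]]'; python3 - <<'E'
from h import *
S=viewer.camera("side");T=viewer.camera("top")
a=cv2.resize(S["color"][130:220,320:440],None,fx=4,fy=4,interpolation=2)
b=cv2.resize(T["color"][220:310,360:440],None,fx=4,fy=4,interpolation=2)
cv2.imwrite("pics/k1.png",np.hstack([a,b]))
E
```

```text
time: 1.7
ee_pos: [0.5181, -0.2751, 0.1163]
tcp_rot: [-179.9, 0.4, -10.1]
wrist_force: [-0.6, -0.5, 0.3]
opening: 0.0684
```

View pics/k1.png

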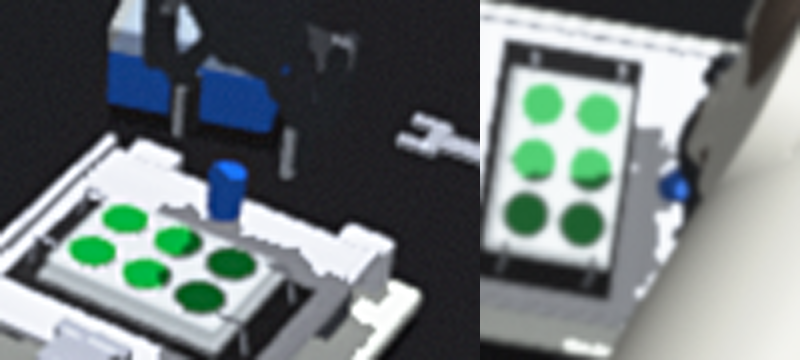

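The fingers (side crop at 180,110 and 288,150) straddle the blue knob, which matches the measurement. Now I descend.

```bash
python3 -m handwheel '[[0.2,0.0025,-0.0005,-0.016,0],[0.2,0.0025,-0.0005,-0.033,0],[0.2,0.0025,-0.0005,-0.033,0]]'; python3 -m handwheel '[[0.9,0,0,0,0],[0.9,0,0,0,0],[0.9,0,0,0,0],[0.9,0,0,0,0],[0.9,0,0,0,0]]' 20
```

```text
time: 2.1
ee_pos: [0.5225, -0.2764, 0.0872]
tcp_rot: [-180.0, 0.1, -10.1]
wrist_force: [-1.4, -0.4, -1.0]
opening: 0.0682
time: 2.6
ee_pos: [0.5222, -0.2766, 0.0883]
tcp_rot: [-180.0, 0.1, -10.1]
wrist_force: [-4.8, 0.0, 6.0]
opening: 0.0233
```

The knob is gripped (23 mm opening). I'll slide the tray about 36 mm along the heading.

```bash
python3 -m handwheel '[[0.9,0.001,0.006,0,0],[0.9,0.002,0.012,0,0],[0.9,0.003,0.018,0,0],[0.9,0.003,0.018,0,0]]'; python3 -m handwheel '[[0.9,0.001,0.006,0,0],[0.9,0.002,0.012,0,0],[0.9,0.003,0.0175,0,0],[0.9,0.003,0.0175,0,0]]'
python3 - <<'E'
from h import *
S=viewer.camera("side");T=viewer.camera("top")
a=cv2.resize(S["color"][190:265,280:380],None,fx=4,fy=4,interpolation=2)
b=cv2.resize(T["color"][215:290,290:390],None,fx=4,fy=4,interpolation=2)
cv2.imwrite("pics/k2.png",np.hstack([a,b]))
E
```

```text
time: 3.0
ee_pos: [0.5257, -0.2573, 0.0884]
tcp_rot: [-179.9, 0.1, -10.1]
wrist_force: [2.2, 2.4, -1.6]
opening: 0.0231
time: 3.4
ee_pos: [0.5291, -0.2387, 0.0884]
tcp_rot: [-179.9, 0.1, -10.0]
wrist_force: [3.3, 3.0, -3.1]
opening: 0.0232
```

View pics/k2.png

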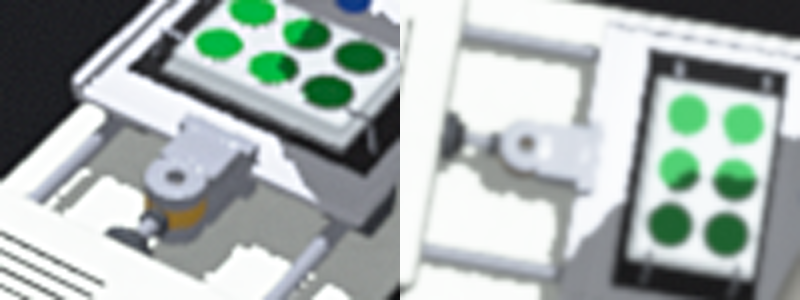

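The fork now straddles the eye (brass is visible under the knuckle at side crop 180,210), and the tray moved 38.5 mm. I release and lift, then head for the pin.

```bash
python3 -m handwheel '[[0.3,0,0,0,0],[0.3,0,0,0,0],[0.3,0,0,0,0],[0.3,0,0,0,0]]'; python3 -m handwheel '[[0.3,0,0,0.04,0],[0.3,0,0,0.08,0],[0.3,0,0,0.12,0],[0.3,-0.01,0.04,0.14,8],[0.3,-0.02,0.08,0.14,16]]';  python3 - <<'E'
from h import *
print(get_obs()["q"])
S=viewer.camera("side");T=viewer.camera("top")
a=cv2.resize(S["color"][190:265,280:380],None,fx=4,fy=4,interpolation=2)
b=cv2.resize(T["color"][215:290,290:390],None,fx=4,fy=4,interpolation=2)
cv2.imwrite("pics/k3.png",np.hstack([a,b]))
E
```

```text
time: 3.9
ee_pos: [0.5289, -0.2392, 0.0885]
tcp_rot: [-179.9, 0.1, -10.0]
wrist_force: [0.1, -0.3, 0.2]
opening: 0.0596
time: 4.4
ee_pos: [0.5096, -0.1594, 0.2319]
tcp_rot: [-180.0, -0.2, 6.2]
wrist_force: [0.9, 0.7, 0.7]
opening: 0.0598
[-1.74164913e+01  2.62128037e+00  7.65851127e+00  9.48949709e+01
  8.54548036e-02  6.64335093e+01]
```

View pics/k3.png

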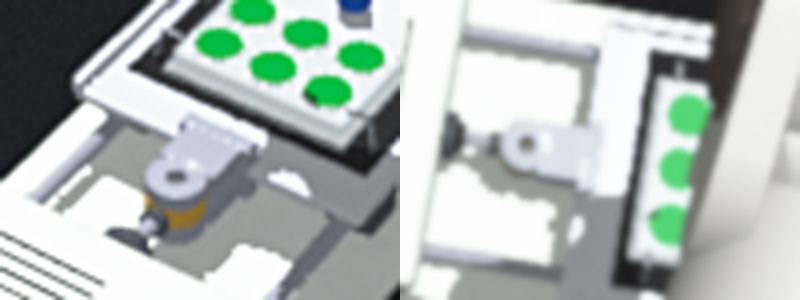

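The tray stayed put with the fork over the eye. Next I go to the pin with the yaw turned to 80°.

```bash
python3 -m handwheel '[[0.35,-0.008,0.045,0,8],[0.35,-0.016,0.09,0,16],[0.35,-0.024,0.135,0,24],[0.35,-0.032,0.18,0,32],[0.35,-0.04,0.225,0,40]]'; python3 -m handwheel '[[0.45,-0.008,0.045,0,8],[0.45,-0.016,0.09,0,16],[0.45,-0.024,0.135,0,24],[0.45,-0.032,0.18,0,32],[0.45,-0.04,0.225,0,34]]'; python3 -m handwheel '[[0.45,-0.005,0.04,-0.03,0],[0.45,-0.007,0.08,-0.06,0],[0.45,-0.007,0.08,-0.08,0],[0.45,-0.007,0.08,-0.08,0]]'
```

```text
time: 5.0
ee_pos: [0.4679, 0.0699, 0.2303]
tcp_rot: [-179.9, -0.0, 46.6]
wrist_force: [0.8, -0.4, 0.1]
opening: 0.0557
time: 5.5
ee_pos: [0.4275, 0.2964, 0.2302]
tcp_rot: [-179.9, -0.0, 80.8]
wrist_force: [1.2, -0.8, 0.6]
opening: 0.0468
time: 5.9
ee_pos: [0.4193, 0.3761, 0.1465]
tcp_rot: [-179.7, 0.2, 80.9]
wrist_force: [-0.1, 0.1, 0.2]
opening: 0.0467
```

```bash
python3 -m handwheel '[[0.45,0.0025,-0.002,-0.03,-0.8],[0.45,0.0025,-0.002,-0.053,-0.8],[0.45,0.0025,-0.002,-0.053,-0.8]]'; python3 - <<'E'
from h import *
S=viewer.camera("side");T=viewer.camera("top")
a=cv2.resize(S["color"][340:480,240:380],None,fx=4,fy=4,interpolation=2)
b=cv2.resize(T["color"][250:350,130:230],(560,560),interpolation=2)
cv2.imwrite("pics/p1.png",cv2.resize(np.hstack([a,b]),(800,400)))
E
```

```text
time: 6.2
ee_pos: [0.4213, 0.3724, 0.0918]
tcp_rot: [-179.6, 0.4, 80.0]
wrist_force: [-0.0, -0.6, 0.2]
opening: 0.0472
```

View pics/p1.png

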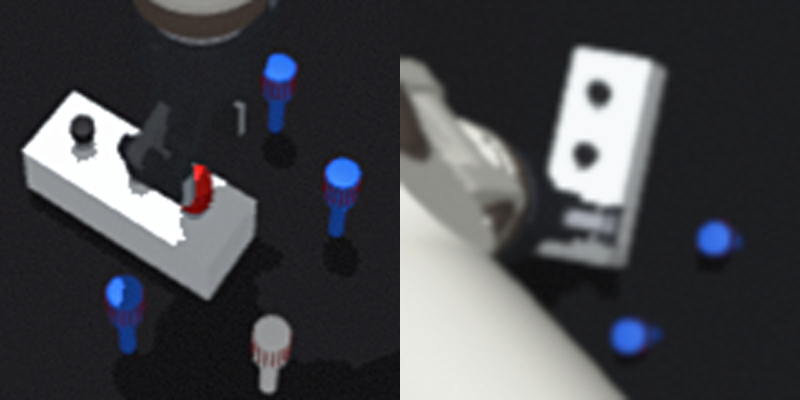

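```bash
python3 - <<'E'
from h import *
S=viewer.camera("side")
for p in [(.4213,.3724,.0918),(.4213,.3724,.081),(.422,.374,.081)]:
    q=proj(S,p); print(p,q,(q-[240,340])*2.857)
crop(S["color"],270,360,80,70,9,"pics/p2.png")
E
```

```text
(0.4213, 0.3724, 0.0918) [309.26268959 396.90013773] [197.88350416 162.5636935 ]
(0.4213, 0.3724, 0.081) [309.22491118 400.12284744] [197.77557124 171.77097514]
(0.422, 0.374, 0.081) [308.49897459 400.71711775] [195.70157042 173.46880541]
```

View pics/p2.png

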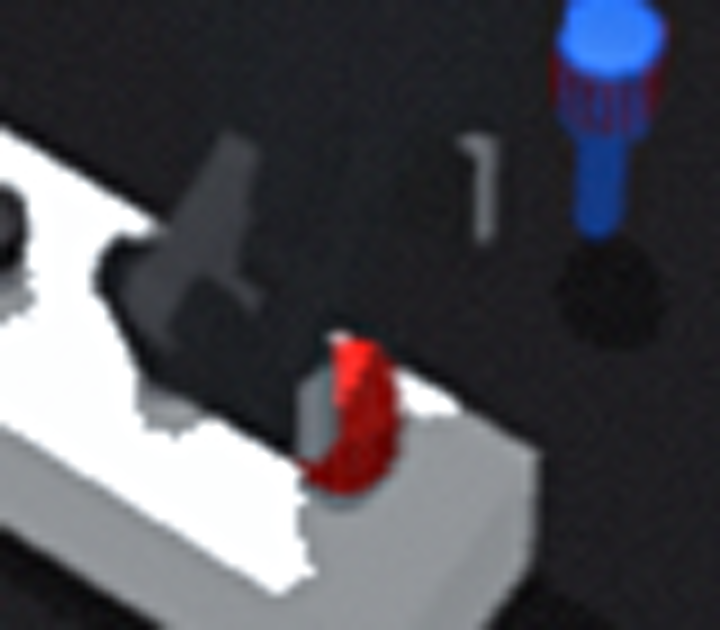

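The fingers sit where the kinematics predict in the side view and straddle the red knob at crop (350,400). I descend and grip lightly.

```bash
python3 -m handwheel '[[0.45,0.0005,0.0015,-0.015,0],[0.45,0.0005,0.0015,-0.0335,0],[0.45,0.0005,0.0015,-0.0335,0],[0.45,0.0005,0.0015,-0.0335,0]]'; python3 -m handwheel '[[0.6,0,0,0,0],[0.65,0,0,0,0],[0.7,0,0,0,0],[0.9,0,0,0,0],[0.9,0,0,0,0]]' 20
```

```text
time: 6.75
ee_pos: [0.4232, 0.3756, 0.0626]
tcp_rot: [-179.8, 0.1, 80.0]
wrist_force: [0.3, 0.6, 0.1]
opening: 0.0473
time: 7.25
ee_pos: [0.4235, 0.3759, 0.0632]
tcp_rot: [-179.8, 0.1, 80.0]
wrist_force: [0.6, 0.8, 4.2]
opening: 0.0214
```

```bash
python3 -m handwheel '[[0.5,0,0,0,0],[0.5,0,0,0,0],[0.5,0,0,-0.005,0],[0.5,0,0,-0.005,0],[0.5,0,0,-0.005,0]]'; python3 -m handwheel '[[0.9,0,0,0,0],[0.9,0,0,0,0],[0.9,0,0,0,0],[0.9,0,0,0,0],[0.9,0,0,0,0]]' 30
```

```text
time: 7.75
ee_pos: [0.4233, 0.3758, 0.0578]
tcp_rot: [-179.8, 0.1, 80.0]
wrist_force: [0.8, 0.4, 0.0]
opening: 0.0427
time: 8.25
ee_pos: [0.4233, 0.3758, 0.0579]
tcp_rot: [-179.8, 0.1, 80.0]
wrist_force: [0.1, 0.9, -0.3]
opening: 0.021
```

```bash
python3 -m handwheel '[[0.9,0,0,0.01,0],[0.9,0,0,0.025,0],[0.9,0,0,0.05,0],[0.9,0,0,0.08,0],[0.9,0,0,0.11,0]]';python3 -m handwheel '[[0.9,0.015,-0.03,0.02,0],[0.9,0.03,-0.07,0.02,0],[0.9,0.045,-0.115,0.02,0],[0.9,0.06,-0.16,0.02,0],[0.9,0.075,-0.205,0.02,0]]';python3 -m handwheel '[[0.9,0.015,-0.045,0,0],[0.9,0.03,-0.09,0,0],[0.9,0.04,-0.135,0,0],[0.9,0.05,-0.18,0,0],[0.9,0.06,-0.2,0,0]]'
```

```text
time: 8.75
ee_pos: [0.4232, 0.3755, 0.1703]
tcp_rot: [-179.8, 0.1, 80.0]
wrist_force: [0.1, 0.6, 0.0]
opening: 0.0213
time: 9.25
ee_pos: [0.4984, 0.1686, 0.192]
tcp_rot: [-179.9, 0.1, 80.0]
wrist_force: [0.6, 1.0, -1.1]
opening: 0.0207
time: 9.75
ee_pos: [0.5582, -0.035, 0.1937]
tcp_rot: [-180.0, 0.1, 79.9]
wrist_force: [0.1, 0.2, -0.2]
opening: 0.0205
```

```bash
python3 -m handwheel '[[0.9,0.004,0,-0.02,0],[0.9,0.0065,0,-0.035,0],[0.9,0.0065,0,-0.045,0],[0.9,0.0065,0,-0.045,0],[0.9,0.0065,0,-0.045,0]]'; python3 - <<'E'
from h import *
S=viewer.camera("side");T=viewer.camera("top")
crop(S["color"],290,180,80,70,9,"pics/i1.png")
crop(T["color"],290,210,80,70,9,"pics/i2.png")
print(get_obs()["ee_pos"])
E
```

```text
time: 10.25
ee_pos: [0.5645, -0.0343, 0.1492]
tcp_rot: [-180.0, 0.1, 79.9]
wrist_force: [0.2, 0.1, -0.2]
opening: 0.021
[ 0.56487205 -0.03452295  0.14967536]
```

View pics/i1.png

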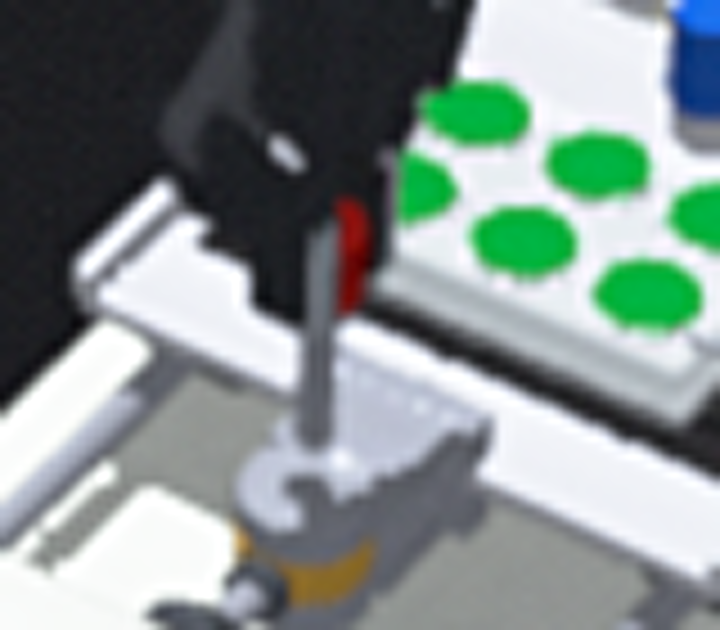

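View pics/i2.png

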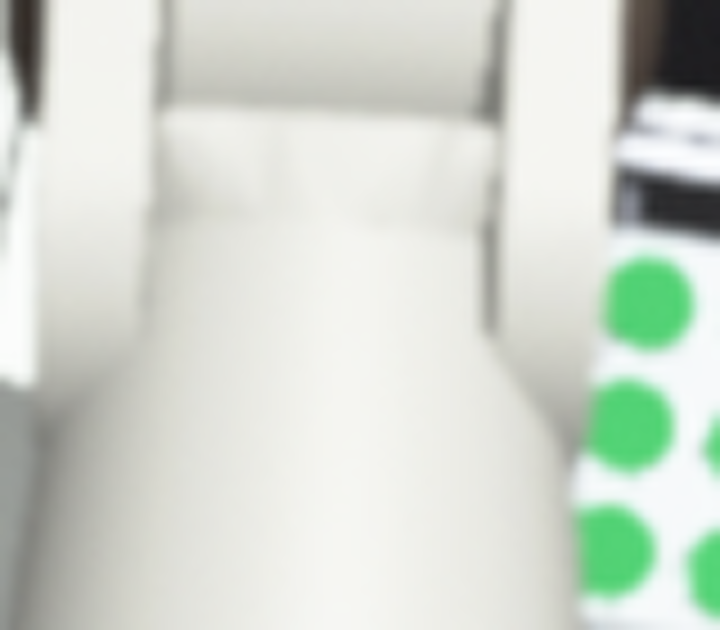

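```bash
python3 - <<'E'
from h import *
S=viewer.camera("side")
crop(S["color"],308,208,32,34,17,"pics/i3.png")
cv2.imwrite("pics/i3.png",cv2.resize(S["color"][208:242,308:340],None,fx=17,fy=17,interpolation=cv2.INTER_NEAREST))
o=get_obs()["ee_pos"];print(o,proj(S,[o[0],o[1],o[2]-.0499]),proj(S,[o[0],o[1],o[2]-.0249]))
E
```

```text
[ 0.56494324 -0.03460527  0.14965047] [323.67982465 227.71550477] [323.94245427 219.56898622]
```

View pics/i3.png

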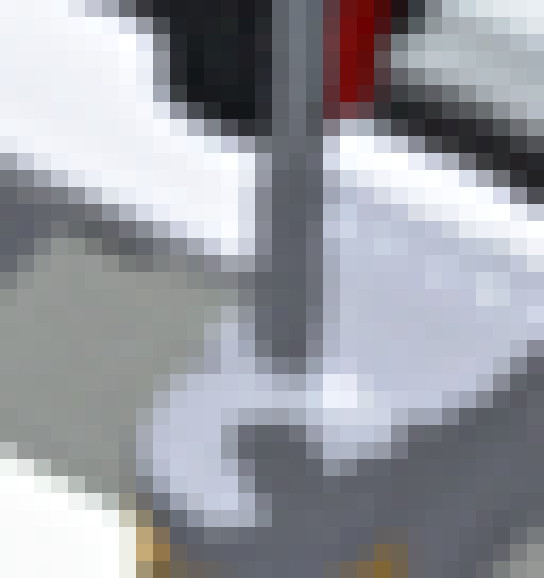

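```bash
python3 - <<'E'
from h import *
S=viewer.camera("side")
for uv in [(323.6,234.1),(322.7,233.8)]: print(onz(S,uv,.0825))
u=(324.6,228.0); print(onz(S,u,.0998))
E
```

```text
[ 0.56358624 -0.03195555  0.0825    ]
[ 0.56586642 -0.03203252  0.0825    ]
[ 0.56263653 -0.03453617  0.0998    ]
```

```bash
python3 - <<'E'
import cv2
i=cv2.imread("pics/k3.png")[:, :400]
cv2.imwrite("pics/k3z.png",cv2.resize(i[120:260,100:280],None,fx=4,fy=4,interpolation=2))
E
```

```text
(no output)
```

View pics/k3z.png

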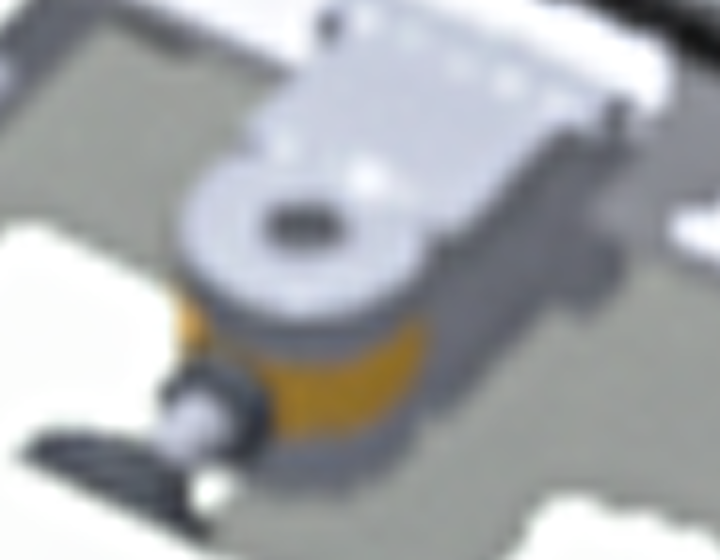

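The side view matches the arm's own kinematics: at the pin its y read 0.3762 against a grip of 0.3758. The top camera is about 4 mm off in y and is now blocked by the arm. Seen from the side, the bore centre (323.6,233.8) lies about (+1,+2) mm from the pin tip (324.6,228.0). I shift, lower to just above the fork, and look again.

```bash
python3 -m handwheel '[[0.9,0.001,0.002,-0.006,0],[0.9,0.001,0.002,-0.012,0],[0.9,0.001,0.002,-0.012,0],[0.9,0.001,0.002,-0.012,0]]'; python3 - <<'E'
from h import *
S=viewer.camera("side")
cv2.imwrite("pics/i4.png",cv2.resize(S["color"][208:248,305:345],None,fx=14,fy=14,interpolation=cv2.INTER_CUBIC))
o=get_obs()["ee_pos"];print(o)
E
```

```text
time: 10.85
ee_pos: [0.5658, -0.0327, 0.1372]
tcp_rot: [180.0, 0.1, 79.9]
wrist_force: [0.7, 0.3, 0.5]
opening: 0.0208
[ 0.56589612 -0.03272733  0.13747622]
```

View pics/i4.png

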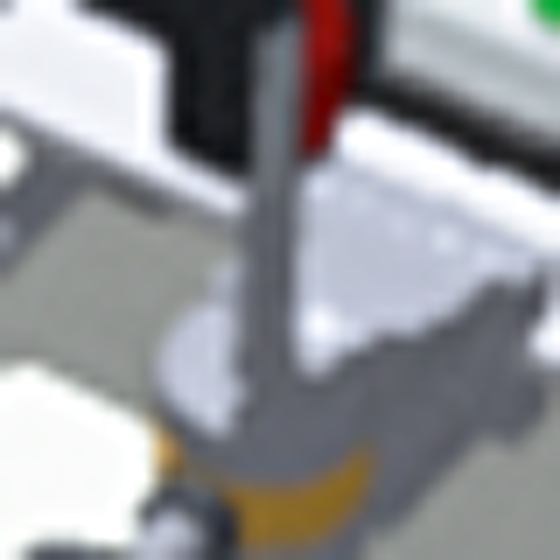

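The shank centre column is 323.8 against the bore's 323.6. The shadow hides the tip's row, so I'll go down by feel in small steps.

```bash
python3 -m handwheel '[[0.9,0,0,-0.0015,0],[0.9,0,0,-0.003,0],[0.9,0,0,-0.0045,0],[0.9,0,0,-0.0045,0]]';python3 -m handwheel '[[0.9,0,0,-0.001,0],[0.9,0,0,-0.002,0],[0.9,0,0,-0.002,0]]'
```

```text
time: 11.3
ee_pos: [0.5658, -0.0327, 0.1327]
tcp_rot: [180.0, 0.1, 79.9]
wrist_force: [0.4, -0.5, -0.3]
opening: 0.0209
time: 11.6
ee_pos: [0.5662, -0.0328, 0.1316]
tcp_rot: [179.9, 0.1, 79.9]
wrist_force: [-0.2, -0.3, 6.0]
opening: 0.0208
```

```bash
python3 - <<'E'
from h import *
S=viewer.camera("side"); T=viewer.camera("top")
g=cv2.cvtColor(S["color"],cv2.COLOR_BGR2GRAY)[222:248,305:345].astype(float)
g=np.clip((g-60)*255/80,0,255).astype('uint8')
cv2.imwrite("pics/i5.png",cv2.resize(g,None,fx=18,fy=18,interpolation=cv2.INTER_CUBIC))
o=get_obs();print(o["ee_pos"],o["wrist_force"],o["torque"])
E
```

```text
[ 0.56614222 -0.03279092  0.1316561 ] [ 0.10983171 -0.83866787  6.2417316 ] [-0.03175499  0.17142772 -0.01980988]
```

View pics/i5.png

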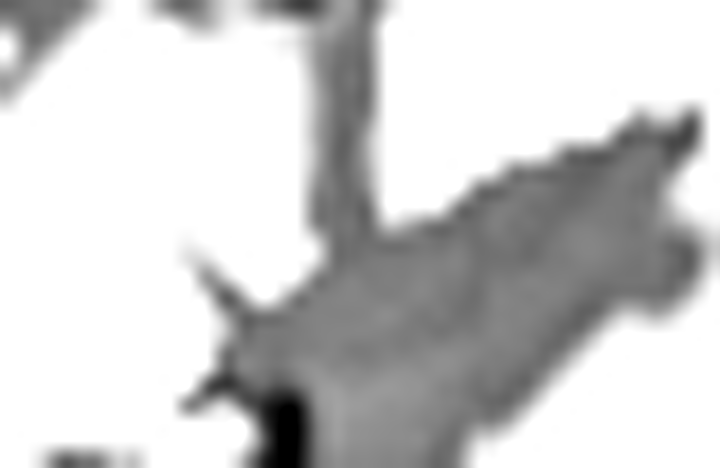

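There is contact at TCP z 0.1316, so the tip is on the fork top. In the picture the tip ends at row ~234.4 against the bore's 233.8, so it sits about 1.5 mm too far in +y. I back off, shift −y, and press again.

```bash
python3 -m handwheel '[[0.9,0,0,0.001,0],[0.9,0,-0.0015,0.001,0],[0.9,0,-0.0015,-0.001,0],[0.9,0,-0.0015,-0.002,0],[0.9,0,-0.0015,-0.002,0]]'
```

```text
time: 12.2
ee_pos: [0.566, -0.0344, 0.1292]
tcp_rot: [179.9, 0.1, 79.9]
wrist_force: [-0.3, -1.2, -1.8]
opening: 0.021
```

The tip is through the fork's mouth. I continue down toward the eye at TCP z ≈ 0.1185.

```bash
python3 -m handwheel '[[0.9,0,0,-0.002,0],[0.9,0,0,-0.004,0],[0.9,0,0,-0.006,0],[0.9,0,0,-0.008,0],[0.9,0,0,-0.008,0]]';python3 -m handwheel '[[0.9,0,0,-0.0015,0],[0.9,0,0,-0.003,0],[0.9,0,0,-0.004,0],[0.9,0,0,-0.004,0]]'
```

```text
time: 12.7
ee_pos: [0.5659, -0.0345, 0.1208]
tcp_rot: [180.0, 0.2, 79.9]
wrist_force: [0.8, -1.0, -2.1]
opening: 0.0206
time: 13.1
ee_pos: [0.5658, -0.0345, 0.1166]
tcp_rot: [180.0, 0.2, 79.9]
wrist_force: [1.4, -1.5, -0.9]
opening: 0.0212
```

No force at 0.1166, so the tip seems to be entering the eye. Going on gently.

```bash
python3 -m handwheel '[[0.9,0,0,-0.001,0],[0.9,0,0,-0.002,0],[0.9,0,0,-0.003,0],[0.9,0,0,-0.003,0]]';python3 -m handwheel '[[0.9,0,0,-0.002,0],[0.9,0,0,-0.004,0],[0.9,0,0,-0.005,0],[0.9,0,0,-0.005,0]]'
```

```text
time: 13.5
ee_pos: [0.5658, -0.0345, 0.1134]
tcp_rot: [180.0, 0.2, 79.9]
wrist_force: [0.6, -1.3, -1.0]
opening: 0.0209
time: 13.9
ee_pos: [0.5657, -0.0345, 0.1082]
tcp_rot: [180.0, 0.2, 79.9]
wrist_force: [1.8, -1.6, -1.3]
opening: 0.021
```

```bash
python3 -m handwheel '[[0.9,0,0,-0.0015,0],[0.9,0,0,-0.003,0],[0.9,0,0,-0.0045,0],[0.9,0,0,-0.006,0],[0.9,0,0,-0.006,0]]';python3 -m handwheel '[[0.9,0,0,-0.002,0],[0.9,0,0,-0.004,0],[0.9,0,0,-0.006,0],[0.9,0,0,-0.008,0],[0.9,0,0,-0.008,0]]'
```

```text
time: 14.4
ee_pos: [0.5656, -0.0345, 0.1018]
tcp_rot: [-180.0, 0.2, 79.9]
wrist_force: [0.0, -1.4, -0.9]
opening: 0.0213
time: 14.9
ee_pos: [0.5656, -0.0345, 0.0935]
tcp_rot: [-180.0, 0.2, 79.9]
wrist_force: [1.7, -2.1, -2.0]
opening: 0.0209
```

```bash
python3 -m handwheel '[[0.9,0,0,-0.0015,0],[0.9,0,0,-0.003,0],[0.9,0,0,-0.0045,0],[0.9,0,0,-0.0045,0]]'; python3 - <<'E'
from h import *
S=viewer.camera("side")
cv2.imwrite("pics/i6.png",cv2.resize(S["color"][205:255,295:355],None,fx=12,fy=12,interpolation=cv2.INTER_CUBIC))
E
```

```text
time: 15.3
ee_pos: [0.5655, -0.0345, 0.0887]
tcp_rot: [-180.0, 0.2, 79.9]
wrist_force: [2.0, -2.3, -1.2]
opening: 0.0209
```

View pics/i6.png

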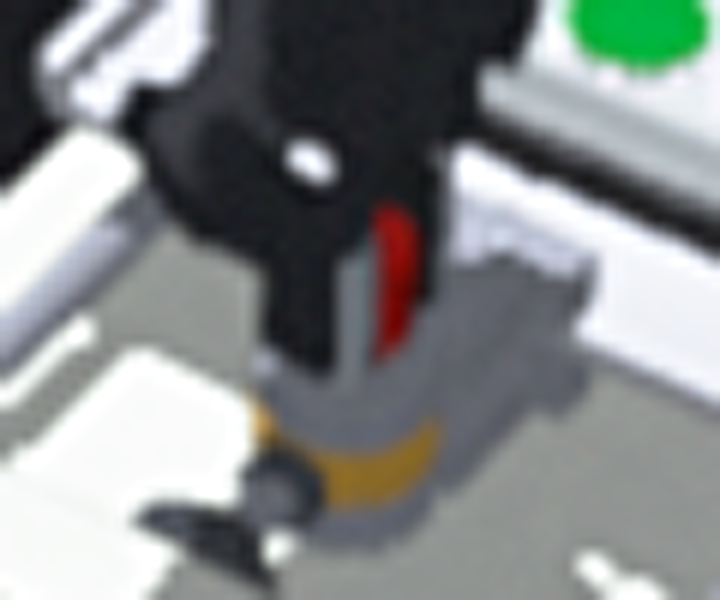

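The red knob is low on the fork and the shank is gone inside. I take the last few mm with contact feel.

```bash
python3 -m handwheel '[[0.9,0,0,-0.0005,0],[0.9,0,0,-0.001,0],[0.9,0,0,-0.0015,0],[0.9,0,0,-0.0015,0]]';python3 -m handwheel '[[0.9,0,0,-0.0005,0],[0.9,0,0,-0.001,0],[0.9,0,0,-0.001,0]]'
```

```text
time: 15.75
ee_pos: [0.5656, -0.0345, 0.0873]
tcp_rot: [-180.0, 0.2, 79.9]
wrist_force: [1.4, -1.9, 0.6]
opening: 0.0211
time: 16.05
ee_pos: [0.5656, -0.0345, 0.0864]
tcp_rot: [-180.0, 0.2, 79.9]
wrist_force: [0.9, -1.0, 1.9]
opening: 0.0209
```

```bash
python3 -m handwheel '[[0.9,0,0,-0.0005,0],[0.9,0,0,-0.0005,0]]';python3 -m handwheel '[[0.9,0,0,-0.0005,0],[0.9,0,0,-0.0005,0]]'
```

```text
time: 16.25
ee_pos: [0.5657, -0.0345, 0.0864]
tcp_rot: [180.0, 0.2, 79.9]
wrist_force: [-0.7, -0.4, 3.6]
opening: 0.0211
time: 16.45
ee_pos: [0.5657, -0.0345, 0.0863]
tcp_rot: [180.0, 0.2, 79.9]
wrist_force: [-0.3, -1.7, 6.5]
opening: 0.0207
```

Firm seat at 0.0863, about 45.4 mm below the fork-top contact. That is the full shank less the taper that had entered the bore. I let go and lift off.

```bash
python3 -m handwheel '[[0.75,0,0,0,0],[0.7,0,0,0,0],[0.5,0,0,0,0],[0.4,0,0,0,0],[0.4,0,0,0,0]]'; python3 -m handwheel '[[0.4,0,0,0.015,0],[0.4,0,0,0.04,0],[0.4,0,0,0.08,0],[0.4,-0.02,0,0.12,0],[0.4,-0.06,0,0.14,0]]'; python3 -m handwheel '[[0.4,-0.04,-0.03,0,0],[0.4,-0.08,-0.06,0,0],[0.4,-0.12,-0.1,0,0],[0.4,-0.14,-0.14,0,0],[0.4,-0.15,-0.18,0,0]]'
python3 - <<'E'
from h import *
S=viewer.camera("side");T=viewer.camera("top")
cv2.imwrite("pics/f0.png",S["color"]);cv2.imwrite("pics/f0t.png",T["color"])
a=cv2.resize(S["color"][205:255,295:345],None,fx=8,fy=8,interpolation=2)
b=cv2.resize(T["color"][225:275,295:345],None,fx=8,fy=8,interpolation=2)
cv2.imwrite("pics/f1.png",np.hstack([a,b]))
print(get_obs()["ee_pos"])
for n,c in("S",S),("T",T): print(n,blobs(c["color"],(0,150,60),(4,255,255)))
for z in(.1095,): print(proj(S,(.5640,-.0345,z)))
E
```

```text
time: 16.95
ee_pos: [0.5656, -0.0344, 0.0861]
tcp_rot: [180.0, 0.2, 79.9]
wrist_force: [0.4, 0.6, -0.1]
opening: 0.0512
time: 17.45
ee_pos: [0.5066, -0.0344, 0.2299]
tcp_rot: [179.8, 0.1, 79.9]
wrist_force: [-1.2, 0.4, 0.3]
opening: 0.0513
time: 17.95
ee_pos: [0.3547, -0.2155, 0.2321]
tcp_rot: [179.6, 0.2, 79.9]
wrist_force: [1.2, -0.2, 0.8]
opening: 0.0511
[ 0.35496413 -0.2178944   0.23122062]
S [([323.86, 228.5], [320, 223, 9, 12, 86])]
T [([320.66, 250.06], [318, 247, 6, 7, 35])]
[324.14620466 224.70754041]
```

View pics/f1.png

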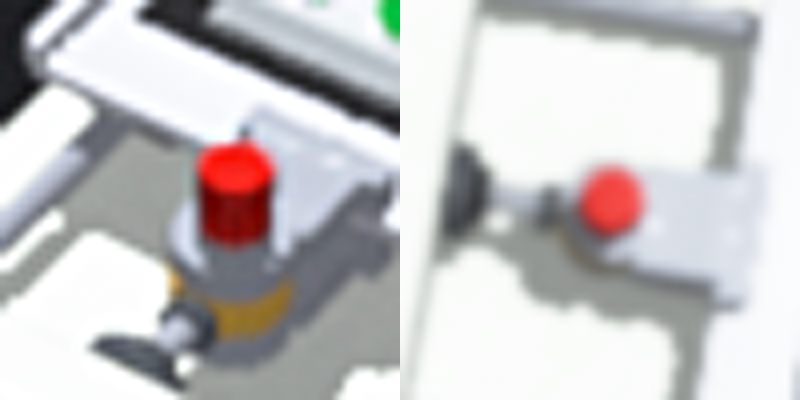

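View pics/f0.png

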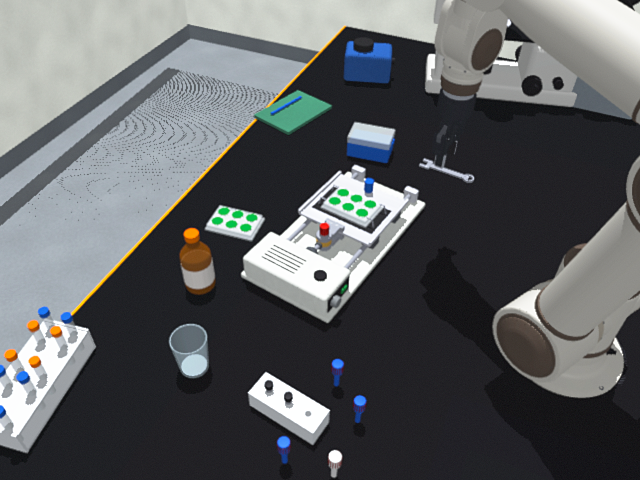

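The stand, screws and other bench items look unmoved, and the knob is on the fork. I check its seating height more closely.

```bash
python3 - <<'E'
from h import *
S=viewer.camera("side")
i=cv2.resize(S["color"][212:248,305:345],None,fx=18,fy=18,interpolation=cv2.INTER_NEAREST)
cv2.imwrite("pics/f2.png",i)
bx,by=onz(S,(323.6,233.8),.0825)[:2]
for z in(.0825,.1095): print(z,proj(S,(bx,by,z)), [ (proj(S,(bx+.011*np.cos(t),by+.011*np.sin(t),z))).round(1).tolist() for t in np.radians([68,248])])
E
```

```text
0.0825 [323.6 233.8] [[320.2, 236.1], [327.0, 231.5]]
0.1095 [323.88056392 225.14884545] [[320.5, 227.4], [327.3, 222.9]]
```

View pics/f2.png

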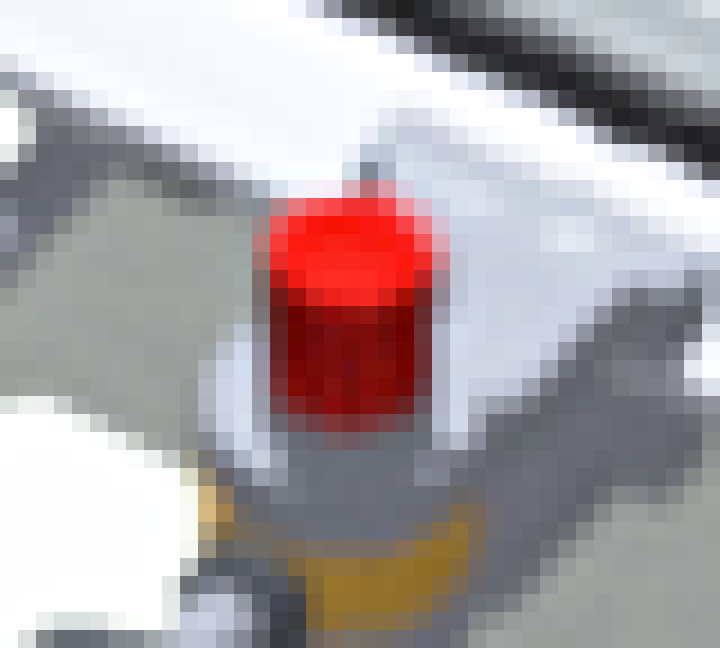

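The seating agrees three ways. The grip height puts the tip at 0.0863 − 0.0499 = 36.4 mm, against 36.5 for home. The knob-top row is 225.3 against 225.1 predicted. The knob base meets the fork where the 12 mm knuckle above the brass says it should. Nothing touches the robot, so I hand in.

```bash
python3 -c "
from workcell import job_done,get_obs
print(get_obs()['time'],get_obs()['wrist_force']); print(job_done())"
```

```text
18.1 [ 0.03783272  0.90345816 -0.02291449]
the job is handed in; nothing more can be done
None
```

The tray is coupled to the drive and the job was handed in at 18.1 s. The coupling pin is down through fork and eye, and the gripper is open and well clear.

- **Tray:** I gripped it by the blue knob and slid it 38.5 mm, until the fork straddled the brass eye.
- **Pin:** I took the red-knobbed pin from the stand. On the first try at the fork the tip landed on the rim with about 6 N. I moved it 1.5 mm and it went in.
- **Eye:** The tip went straight through the eye without resistance, so I did not need to ease the tray along to find the hole.
- **Forces:** The final seating force was about 6.5 N. I saw no more than that in any reading, against the limit of about 35 N.

**Last checks:**
- **Seating height:** The grip height puts the tip 36.4 mm up, against 36.5 mm for home. The knob's top sits within 0.2 pixel of where it should be in the side picture.
- **Rest of the bench:** The last side picture shows the screws, look-alikes and other things where they were. I compared these by eye only.

**Disagreements:**
- **Cameras:** Heights triangulated from the two cameras came out up to about 5 mm off the sheet, and their y readings differed by up to 4 mm. I relied on the side camera, which agreed with the arm.
- **Knob height:** The visible red of the knob looked about 1.2 pixels short at its base. I put that down to blur and shadow there, since the base still lines up with the fork's top face.

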